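# Reset a tripped breaker on the bench power box

## Robot

A 6-joint arm with a two-finger parallel gripper is mounted at the origin on a cart in front of the work surface, level with it; the furniture and walls round the work are solid. World frame = base frame: x ahead of the robot, y to its left, z up, the work surface at z = 0. Lengths are in m, angles in rad, forces in N, time in s.
With the tool pointing down it reaches from about 0.3 to 0.775 m from the base axis. Payload 14.6 kg.
Tool frame: the origin (TCP) lies at the very end of the fingers, on their centre line; the grasp point (between the pads) lies 19 mm behind it; z points along the fingers, y is the line along which they close (so a half turn about z gives the same grasp; the last joint's range is limited). The gripper opens to 94 mm and grips with 3 to 60 N. Pads are 16 mm wide; open, the fingers measure 119 mm over their backs; the gripper's body (75 mm by 177 mm) begins 78 mm behind the grasp point.
Start: joints at [1.233, 0.3, 1.521, -0, 1.321, -0.067], TCP at [0.147, 0.53, 0.205] pointing down, gripper open.
Joint ranges: [-3.03, 3.03], [-0.79, 2.21], [0.23, 2.52], [-1.04, 4.18], [0, 3.07], [-2.55, 2.55]. Speed limits (rad/s): [2.22, 2.22, 2.57, 3.14, 3.14, 3.14].

## Interface

Orientations are given as [roll, pitch, yaw] about the fixed x, y, z axes, in that order (R = Rz(yaw) Ry(pitch) Rx(roll)).
In Python, from station import ctrl, cams gives the robot as it stands. The module is installed in compiled form; this text tells all that it offers.
- The arm moves only by the tool arm_command, never from a script. Its argument "plan" is a list that holds one entry, the list of rows, each a list of 7 numbers: the shift along the tool's x, y, z in normalised numbers (1 is 750 mm), then the turn, a rotation vector about the tool's x, y, z in shares of pi/2 rad (1.0 is pi/2 rad), then the closure, from -1 (fully open) to 1 (shut). A call has 1 to 12 rows; each row is the pose to reach, as a shift and turn from the pose commanded when the call began, along the tool's axes at that moment; what a row does not reach only later rows make up. A row lasts 1/10 s, in which the tool goes at most 50 mm and 8.59 degrees, less where a joint would pass 70% of its speed; a pose out of reach is approached as far as the arm can. Shift and turn numbers lie between -1 and 1, and a call with a number outside is refused. A call with a gripper value outside its range is refused whole. The fingers move at their own pace and stop on an object; "squeeze" is the grip in N (left out, the last holds). Time passes only in rows, so rows that repeat a pose let the fingers close. It gives the time, the measured TCP pose, the force, the opening and the grip force at its end, in the units of the state.
- ctrl.get_obs(): the state, without advancing time (a new reading comes with each control period).
- cams.camera(name): name is "side" or "top"; returns (picture, depth): 480x640x3 uint8, blue, green, red; 480x640 float32, m along the optical axis (not along the pixel's ray), 0 where there is no reading.
- cams.camera_info(name): a dict with "fx", "fy", "cx", "cy" (pixels), "world_to_cam" (4x4, takes a point from world to camera coordinates). Camera axes: x right, y down, z forward; pixel columns grow to the right and rows downward; lengths in m; the calibration is good to about 2 mm. A picture is of the moment at which its call begins. camera_info takes no time and is no camera call.
- ctrl.hand_in(): hands the job in; it is judged then, once.
The state is a dict: "time_s": time; "qpos": joint angles; "joint_vel": joint speeds; "tau": joint torques, N m; "ee_pos": TCP position; "eef_rot": TCP orientation; "force": force on the tool from outside, world axes, zero at the start; "moment": the same for the moment, N m; "grip_width": finger opening in m; "grip_force": force on a finger pad.
Only numpy, scipy, OpenCV 4.12 (cv2) and the standard library are available. Lean on these libraries where they do the work, as an engineer would, in place of code of your own. Each camera call takes 0.05 s, during which the arm holds its last target. There are 200 camera calls.

## Task

One of the three breakers in the bench power box has tripped: its lever stands midway while its neighbours are on. With a fingertip, reset it: press its lever firmly, but without forcing it, right home to the off side (towards the box's front edge with the carrying bow) until it stays there by itself when you let go, then flip it over to on like its neighbours, and last shut the clear cover. Leave the other two breakers on and do not disturb the things standing round the box.

Things in the scene. Friction and masses are not known exactly. Their poses are not given: they have to be found in the camera images.
- power_box: Fixed bench power box: dark grey body, light grey top panel 62 mm above the table. Origin on the table; +x runs from its front edge (nearest the robot, OFF side) to its back (ON side), +y left, +z up. Spans x -90 to 100, y -75 to 75 mm; low carrying bow to x = -108. Breaker row at x = -35, pitch 36 mm along y. Hinge wall 124 mm wide at x 21 to 29, up to z = 87; flush outlets behind it.
- tripped_breaker: The tripped breaker, in any of the row's three places: white housing 46 x 35 mm; origin in the middle of its flat top face, 68 mm above the table; axes as the box. Pushed to OFF, its lever works against a spring: 6 rising to 9 to 11 N at 5 mm above the top face (7 to 8 N at the tip). Near the end a latch catches; 1 mm further is a hard stop, where force climbs. Uncaught, it springs back upright.
- tripped_lever_tip (a point): End of its dark blue lever: 20 mm wide (y), 7 thick, 30 long from the pivot, 14 mm below the breaker's origin (axis y). Tip x in the breaker's frame: tripped +2 mm; caught at OFF anywhere from -9 to -18, at ON +8 to +15 (each specimen differs, unseen). Until reset it springs back from ON; then it is an over-centre switch, 5 N flips it to ON. Over 14 N breaks it.
- breaker_b: A neighbour breaker, same build, lever ON. Origin as for the tripped one.
- lever_b_tip (a point): End of the lever of breaker_b; ON: x = +13 mm in the breaker's frame.
- breaker_c: The other neighbour breaker, same build, lever ON. Origin as for the tripped one.
- lever_c_tip (a point): End of the lever of breaker_c; ON: x = +13 mm in the breaker's frame.
- cover (a joint): Clear plastic cover over the breakers, 100 mm long (x) by 128 mm wide, with 26 mm skirts and a small lip in front; rad: 0 shut, 2.35 fully open, where it leans back at rest. Light (60 g), damped hinge; past upright (below about 1.5) it sinks shut by itself.
- cover_hinge (a point): Middle of the cover's hinge line, at x = +18, z = 90 mm in the box's frame, along the box's y.
- cover_edge (a point): Middle of the upper front edge of the cover, 100 mm from the hinge line (the lip sticks out 6 mm more); fully open it stands about 70 mm behind and 70 mm above the hinge.
- dye_yellow: Small brown dye bottle with white cap, 28 x 28 x 65 mm, standing right of the box; origin under its centre.
- pink_cup: Plastic cup, 71 x 75 x 88 mm, standing left of the box; origin under its centre.
- cuvette: Clear cuvette, 12 x 12 x 45 mm, standing upright left of the box; origin under its centre.
- white_pen: Pen, 10 x 145 x 11 mm, lying in front of the box; origin under its middle.

How it is judged:
On the way, in this order (a step that is already met when the one before it is completed fails the run):
1. the tripped breaker's lever stays at OFF by itself (x of tripped_lever_tip in the frame of tripped_breaker below -0.0075 m and contact force between the fingers and tripped_breaker below 0.2 N), for 0.2 s.
2. the lever stays at ON by itself, the cover still open (x of tripped_lever_tip in the frame of tripped_breaker above 0.006 m and contact force between the fingers and tripped_breaker below 0.2 N and value of joint cover above 0.5 rad), for 0.2 s.
At the end, for the whole second after the job is handed in: All three levers stand at ON (tips at least 6 mm to the ON side of their pivots) and the cover is shut to within 0.06 rad (6 mm at its edge) (x of tripped_lever_tip in the frame of tripped_breaker above 0.006 m and x of lever_b_tip in the frame of breaker_b above 0.006 m and x of lever_c_tip in the frame of breaker_c above 0.006 m and value of joint cover below 0.06 rad); the robot touches nothing.
It fails at once if the tripped breaker is pressed with more than 14 N (contact force between the fingers and tripped_breaker above 14 N).
It fails at once if a neighbour breaker is switched over (x of lever_b_tip in the frame of breaker_b below 0.004 m or x of lever_c_tip in the frame of breaker_c below 0.004 m).
It fails at once if a thing beside the box is shifted by more than 20 mm (distance of any of dye_yellow, pink_cup, cuvette, white_pen from where it was at the start of the episode above 0.02 m).
It fails at once if a thing beside the box is tipped over (angle between any of dye_yellow, pink_cup, cuvette's own z axis and vertical above 0.5 rad).
It also fails if it takes over 58 s, if anything falls off the work surface, if the arm or the gripper's body presses on something with over 40 N, if the wrist force passes 120 N, or if a joint passes its speed limit or range.

## Working session

There is one attempt and no reset: what is moved stays moved. The work goes in short steps, Python scripts to look and compute and a tool call to move; the robot and the scene stay as the last step left them, time stands still between calls to the robot, and variables do not carry over. Pictures are saved under pics/ and viewed, at most 10 in all, crops included, and the job is handed in when it is done.

Besides the shell and the picture viewer there is one more tool, called after "Emit:" as name(argument=value, ...), one argument or row to a line, values as JSON. arm_command: Moves the arm, as the interface text tells. Its arguments: {"type":"object","properties":{"plan":{"type":"array"},"squeeze":{"type":"number"}},"required":["plan"]}

```bash
mkdir -p pics; python3 - <<'E'
from station import ctrl,cams
import numpy as np,cv2
o=ctrl.get_obs();print({k:np.round(v,3).tolist() for k,v in o.items()})
for n in("top","side"):
    p,d=cams.camera(n);cv2.imwrite(f"pics/{n}0.png",p);np.savez(f"{n}0.npz",p=p,d=d)
    i=cams.camera_info(n);print(n,i["fx"],i["fy"],i["cx"],i["cy"],np.round(i["world_to_cam"],3).tolist())
E
```

```text
{'time_s': 0.0, 'qpos': [1.233, 0.301, 1.522, 0.0, 1.321, -0.067], 'joint_vel': [-0.001, -0.0, -0.001, -0.001, -0.0, -0.001], 'tau': [0.003, -53.181, -35.273, 0.071, 0.024, -0.0], 'ee_pos': [0.147, 0.53, 0.205], 'eef_rot': [-3.14, -0.0, 2.871], 'force': [0.556, -0.266, -0.597], 'moment': [-0.051, -0.007, 0.032], 'grip_force': 0.0, 'grip_width': 0.094}
top 539.8312793791082 539.8312793791082 316.5505487901721 236.39595257647196 [[-0.003, -1.0, -0.023, 0.104], [-0.998, 0.004, -0.056, 0.513], [0.056, 0.023, -0.998, 1.097], [0.0, 0.0, 0.0, 1.0]]
side 616.3647816161323 616.3647816161323 325.12143935149027 241.03875923049097 [[0.808, -0.588, -0.011, -0.373], [-0.403, -0.54, -0.739, 0.306], [0.429, 0.602, -0.674, 0.809], [0.0, 0.0, 0.0, 1.0]]
```

View pics/top0.png

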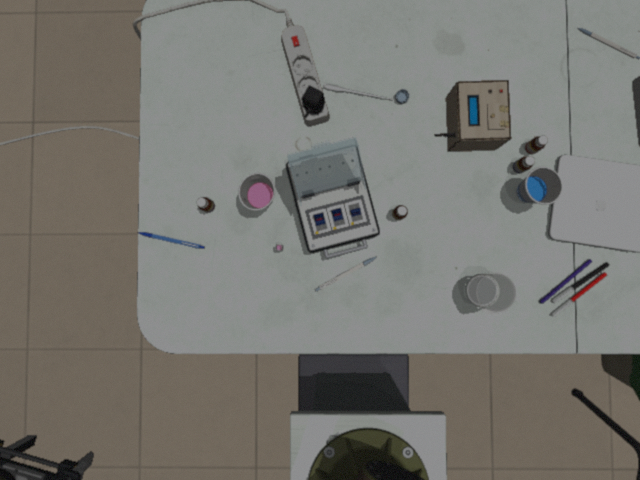

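View pics/side0.png

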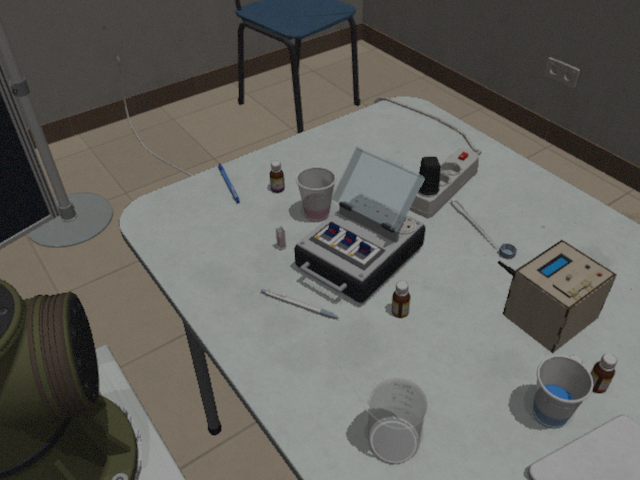

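The pictures show the box at about (333,195) in the top view and (360,245) in the side view. The cover is open and leaning back, and the pen, cuvette, cup and bottle stand around the box. Next I'll enlarge both views and fit the box.

```bash
cat > h.py <<'E'
import numpy as np,cv2
from station import cams
def K(n):
    i=cams.camera_info(n);return i,np.array(i["world_to_cam"])
def world(n,d):
    i,T=K(n);v,u=np.indices(d.shape)
    P=np.stack([(u-i["cx"])/i["fx"]*d,(v-i["cy"])/i["fy"]*d,d],-1)
    return (P-T[:3,3])@T[:3,:3]
def proj(n,X):
    i,T=K(n);c=np.atleast_2d(X)@T[:3,:3].T+T[:3,3]
    return np.c_[c[:,0]/c[:,2]*i["fx"]+i["cx"],c[:,1]/c[:,2]*i["fy"]+i["cy"]]
def onz(n,uv,z):
    i,T=K(n);u,v=uv;r=T[:3,:3].T@np.array([(u-i["cx"])/i["fx"],(v-i["cy"])/i["fy"],1]);c=-T[:3,:3].T@T[:3,3]
    return c+r*(z-c[2])/r[2]
E
python3 - <<'E'
from h import *
for n,(x0,y0,x1,y1) in dict(top=(230,130,420,272),side=(240,140,440,330)).items():
    f=np.load(n+"0.npz");p,d=f["p"],f["d"]
    s=4 if n=="top" else 3
    c=cv2.resize(p[y0:y1,x0:x1],None,fx=s,fy=s,interpolation=cv2.INTER_CUBIC)
    cv2.imwrite(f"pics/{n}0c.png",cv2.convertScaleAbs(c,alpha=1.5))
    W=world(n,d)
    m=(abs(W[...,2]-.062)<.006)&(d>0);m[:y0]=0;m[y1:]=0;m[:,:x0]=0;m[:,x1:]=0
    k,l,st,_=cv2.connectedComponentsWithStats(m.astype(np.uint8));b=1+st[1:,4].argmax()
    q=W[l==b];r=cv2.minAreaRect((q[:,:2]*1000).astype(np.float32));print(n,len(q),np.median(q[:,2]),r,cv2.boxPoints(r).round(1).tolist())
E
```

```text
top 3029 0.06305364054607351 ((586.4755859375, 70.1117172241211), (185.63417053222656, 147.44276428222656), 14.297903060913086) [[478.29998779296875, 118.5999984741211], [514.7000122070312, -24.200000762939453], [694.5999755859375, 21.600000381469727], [658.2000122070312, 164.5]]
side 3825 0.06178296011575363 ((587.8328857421875, 65.69202423095703), (185.87672424316406, 146.9838104248047), 13.738177299499512) [[480.1000061035156, 115.0], [515.0, -27.799999237060547], [695.5999755859375, 16.399999618530273], [660.7000122070312, 159.1999969482422]]
```

View pics/top0c.png

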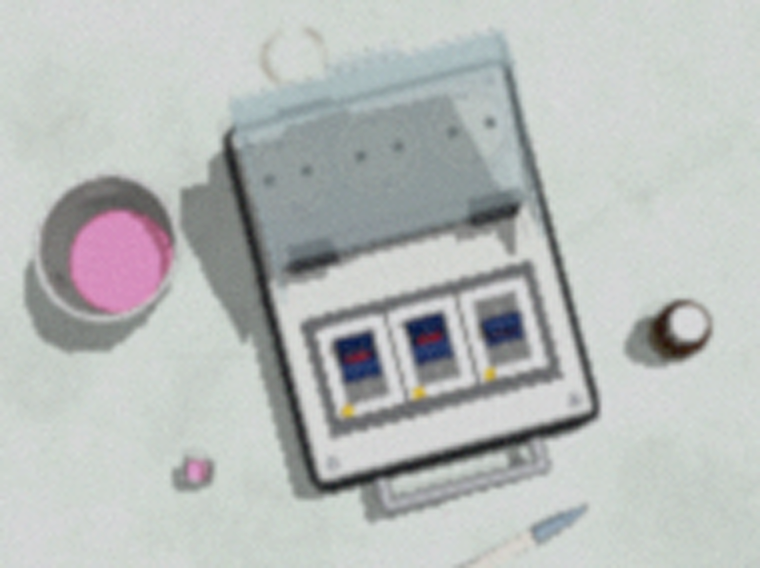

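View pics/side0c.png

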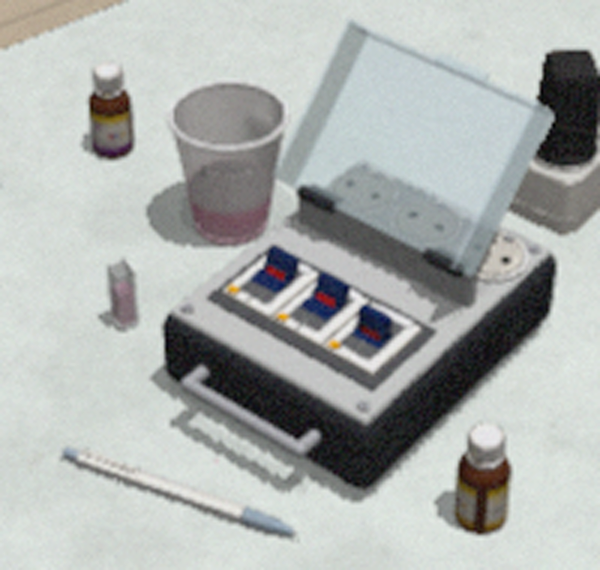

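The tripped breaker is the right-hand one (y = -36): its lever is upright at crop (503,330) in the top view, and the two neighbours lean back. The box origin is about (0.582, 0.067) with yaw about 0.244. I'll move over the gap behind its lever with the fingers closed.

The rows are not in the units I measure in: shifts go in shares of 750 mm and turns go in shares of pi/2 rad. I convert before sending: -546 mm is -0.728, -370 mm is -0.4933, -0.515 rad is -0.3279.

Emit:
arm_command(
  plan=[
    [[-0.728,-0.4933,0,0,0,-0.3279,1],[-0.728,-0.4933,0,0,0,-0.3279,1],[-0.728,-0.4933,0,0,0,-0.3279,1],[-0.728,-0.4933,0,0,0,-0.3279,1],[-0.728,-0.4933,0,0,0,-0.3279,1],[-0.728,-0.4933,0,0,0,-0.3279,1],[-0.728,-0.4933,0,0,0,-0.3279,1],[-0.728,-0.4933,0,0,0,-0.3279,1],[-0.728,-0.4933,0,0,0,-0.3279,1],[-0.728,-0.4933,0,0,0,-0.3279,1],[-0.728,-0.4933,0,0,0,-0.3279,1],[-0.728,-0.4933,0,0,0,-0.3279,1]],
  ],
  squeeze=20,
)

```text
time_s: 1.3
ee_pos: [0.5289, 0.08, 0.2053]
eef_rot: [3.141, -0.0, -2.898]
force: [-0.1, 1.1, 0.5]
grip_width: 0.0022
grip_force: 0.0
```

```bash
cat >> h.py <<'E'
O=np.array([.5823,.0667,0]);A=.2446
R=np.array([[np.cos(A),-np.sin(A),0],[np.sin(A),np.cos(A),0],[0,0,1]])
def box(w): return (np.asarray(w)-O)@R
def wor(b): return np.asarray(b)@R.T+O
E
python3 - <<'E'
from h import *
from station import ctrl
for n,(x0,y0,x1,y1) in dict(top=(300,190,380,250),side=(300,215,385,265)).items():
    p=np.load(n+"0.npz")["p"][y0:y1,x0:x1].astype(int)
    b,g,r=p[...,0],p[...,1],p[...,2]
    for nm,m,z in(("blue",(b-r>20)&(b-g>15),.077),("yellow",(r-b>45)&(g-b>20),.068)):
        k,l,st,c=cv2.connectedComponentsWithStats(m.astype(np.uint8))
        for j in range(1,k):
            if st[j,4]>3: 
                uv=c[j]+[x0,y0];print(n,nm,st[j,4],uv.round(1),(box(onz(n,uv,z))*1000).round(1))
o=ctrl.get_obs();print(o["time_s"],box(o["ee_pos"]),o["eef_rot"],o["force"],o["grip_width"])
E
```

```text
top blue 29 [335.9 210.9] [-23.2   2.   77. ]
top blue 48 [355.1 211.5] [-33.6 -33.9  77. ]
top blue 26 [318.3 215.5] [-23.4  37.5  77. ]
top blue 37 [337.6 217.2] [-36.1   1.9  77. ]
top blue 38 [319.9 221.9] [-36.5  37.5  77. ]
top yellow 8 [352.1 223.1] [-53.6 -23.2  68. ]
top yellow 6 [334.2 227.8] [-53.9  13.2  68. ]
top yellow 6 [316.5 232. ] [-53.3  48.9  68. ]
side blue 99 [331.8 229.6] [-32.6  33.5  77. ]
side blue 106 [348.6 238.4] [-32.   -2.3  77. ]
side blue 68 [364.2 248.1] [-34.4 -36.6  77. ]
side yellow 9 [317.3 235.9] [-52.6  48.9  68. ]
side yellow 8 [333.8 245.2] [-53.1  12.5  68. ]
side yellow 7 [351.  254.3] [-52.1 -23.3  68. ]
1.3 [-0.04860177  0.02586698  0.20527787] [ 3.14144731e+00 -2.96647323e-04 -2.89755969e+00] [-0.09914848  1.08899776  0.50370194] 0.002248853738141848
```

To row units: 70 mm is 0.0933, -60 mm is -0.08.

Emit:
arm_command(
  plan=[
    [[-0.04,-0.08,0,0,0,0,1],[-0.04,-0.08,0,0,0,0,1],[-0.04,-0.08,0.0933,0,0,0,1],[-0.04,-0.08,0.0933,0,0,0,1],[-0.04,-0.08,0.0933,0,0,0,1],[-0.04,-0.08,0.0933,0,0,0,1]],
  ],
)

```text
time_s: 1.9
ee_pos: [0.5719, 0.031, 0.1362]
eef_rot: [-3.141, 0.0, -2.897]
force: [-0.2, 0.3, 0.7]
grip_width: 0.0005
grip_force: 0.0
```

```bash
cat > s.py <<'E'
from h import *
from station import ctrl
o=ctrl.get_obs();print(o["time_s"],"box mm",(box(o["ee_pos"])*1000).round(2),"F box",(np.array(o["force"])@R).round(2),o["eef_rot"])
E
python3 s.py
```

```text
1.9 box mm [-18.76 -32.07 136.22] F box [-0.1   0.3   0.66] [-3.14146488e+00  3.25974139e-04 -2.89728675e+00]
```

To row units: 62 mm is 0.0827, 56 mm is 0.0747.

Emit:
arm_command(
  plan=[
    [[-0.0053,-0.0053,0,0,0,0,1],[-0.0053,-0.0053,0.04,0,0,0,1],[-0.0053,-0.0053,0.0667,0,0,0,1],[-0.0053,-0.0053,0.0747,0,0,0,1],[-0.0053,-0.0053,0.0827,0,0,0,1],[-0.0053,-0.0053,0.0827,0,0,0,1],[-0.0053,-0.0053,0.0827,0,0,0,1]],
  ],
)

```text
time_s: 2.6
ee_pos: [0.577, 0.0281, 0.0746]
eef_rot: [-3.141, 0.002, -2.897]
force: [-0.4, -0.5, 0.8]
grip_width: 0.0002
grip_force: 0.0
```

```bash
cat >> s.py <<'E'
import sys
if len(sys.argv)>1:
    p,d=cams.camera("side");x0,y0,x1,y1=290,170,430,280
    cv2.imwrite(f"pics/{sys.argv[1]}.png",cv2.convertScaleAbs(cv2.resize(p[y0:y1,x0:x1],None,fx=5,fy=5,interpolation=cv2.INTER_CUBIC),alpha=1.5))
E
python3 s.py a
```

```text
2.6 box mm [-14.47 -36.22  74.58] F box [-0.56 -0.4   0.75] [-3.14114866e+00  1.52995266e-03 -2.89730359e+00]
```

View pics/a.png

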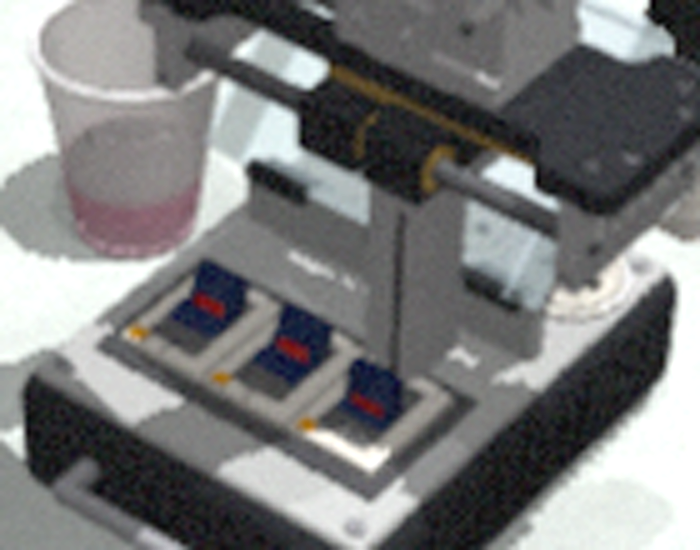

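The finger stands behind the tripped lever at (400,370), clear of it. Now I'll press gently towards OFF.

To row units: 10 mm is 0.0133, 9 mm is 0.012.

Emit:
arm_command(
  plan=[
    [[0.004,0,0,0,0,0,1],[0.0067,0,0,0,0,0,1],[0.0093,0,0,0,0,0,1],[0.0107,0,0,0,0,0,1],[0.012,0,0,0,0,0,1],[0.0133,0,0,0,0,0,1],[0.0133,0,0,0,0,0,1]],
  ],
)

```text
time_s: 3.35
ee_pos: [0.5678, 0.0258, 0.0746]
eef_rot: [-3.141, 0.003, -2.897]
force: [5.9, 1.6, 4.5]
grip_width: 0.0006
grip_force: 3.4
```

```bash
python3 s.py
```

```text
3.35 box mm [-23.99 -36.21  74.58] F box [6.11 0.11 4.5 ] [-3.14094283  0.00347759 -2.897391  ]
```

To row units: 4 mm is 0.0053, -1.5 mm is -0.002.

Emit:
arm_command(
  plan=[
    [[0.0013,0,-0.002,0,0,0,1],[0.0027,0,-0.002,0,0,0,1],[0.004,0,-0.002,0,0,0,1],[0.0053,0,-0.002,0,0,0,1],[0.0053,0,-0.002,0,0,0,1]],
  ],
)

```text
time_s: 3.85
ee_pos: [0.5636, 0.0248, 0.0753]
eef_rot: [-3.141, 0.003, -2.897]
force: [7.3, 1.7, -1.6]
grip_width: 0.0004
grip_force: 3.3
```

```bash
python3 s.py
```

```text
3.85 box mm [-28.29 -36.13  75.33] F box [ 7.44 -0.14 -1.61] [-3.14127134e+00  2.55582625e-03 -2.89747154e+00]
```

To row units: 1 mm is 0.0013, 0.5 mm is 0.0007.

Emit:
arm_command(
  plan=[
    [[0.0007,0,0,0,0,0,1],[0.0013,0,0,0,0,0,1],[0.0013,0,0,0,0,0,1]],
  ],
)

```text
time_s: 4.15
ee_pos: [0.5627, 0.0246, 0.0753]
eef_rot: [-3.141, 0.003, -2.897]
force: [7.2, 1.2, -2.7]
grip_width: 0.0009
grip_force: 3.4
```

Emit:
arm_command(
  plan=[
    [[0.0007,0,0,0,0,0,1],[0.0009,0,0,0,0,0,1],[0.0009,0,0,0,0,0,1]],
  ],
)

```text
time_s: 4.45
ee_pos: [0.5621, 0.0245, 0.0754]
eef_rot: [-3.141, 0.003, -2.897]
force: [8.8, 1.4, -1.8]
grip_width: 0.0006
grip_force: 3.6
```

To row units: 0.7 mm is 0.0009, 0.4 mm is 0.0005.

Emit:
arm_command(
  plan=[
    [[0.0005,0,0,0,0,0,1],[0.0009,0,0,0,0,0,1],[0.0009,0,0,0,0,0,1]],
  ],
)

```text
time_s: 4.75
ee_pos: [0.5615, 0.0243, 0.0754]
eef_rot: [-3.141, 0.003, -2.897]
force: [8.9, 2.8, -2.1]
grip_width: 0.0006
grip_force: 3.6
```

To row units: 0.5 mm is 0.0007, 0.3 mm is 0.0004.

Emit:
arm_command(
  plan=[
    [[0.0004,0,0,0,0,0,1],[0.0007,0,0,0,0,0,1],[0.0007,0,0,0,0,0,1]],
  ],
)

```text
time_s: 5.05
ee_pos: [0.561, 0.0242, 0.0754]
eef_rot: [-3.141, 0.003, -2.897]
force: [9.4, 1.2, -2.9]
grip_width: 0.0006
grip_force: 3.6
```

```bash
python3 s.py
```

```text
5.05 box mm [-30.96 -36.12  75.42] F box [ 9.41 -1.1  -2.9 ] [-3.14118526e+00  3.05010492e-03 -2.89743312e+00]
```

To row units: 0.5 mm is 0.0007, 0.3 mm is 0.0004.

Emit:
arm_command(
  plan=[
    [[0.0004,0,0,0,0,0,1],[0.0007,0,0,0,0,0,1],[0.0007,0,0,0,0,0,1]],
  ],
)

```text
time_s: 5.35
ee_pos: [0.5606, 0.024, 0.0754]
eef_rot: [-3.141, 0.003, -2.897]
force: [9.5, 1.3, -1.7]
grip_width: 0.0009
grip_force: 3.6
```

To row units: 0.4 mm is 0.0005, 0.3 mm is 0.0004.

Emit:
arm_command(
  plan=[
    [[0.0004,0,0,0,0,0,1],[0.0005,0,0,0,0,0,1],[0.0005,0,0,0,0,0,1]],
  ],
)

```text
time_s: 5.65
ee_pos: [0.5602, 0.0239, 0.0754]
eef_rot: [-3.141, 0.003, -2.897]
force: [8.6, 2.6, -1.3]
grip_width: 0.0004
grip_force: 3.6
```

```bash
python3 s.py
```

```text
5.65 box mm [-31.81 -36.13  75.45] F box [ 9.    0.39 -1.28] [-3.14118832  0.00315037 -2.89742388]
```

Emit:
arm_command(
  plan=[
    [[0.0004,0,0,0,0,0,1],[0.0005,0,0,0,0,0,1],[0.0005,0,0,0,0,0,1]],
  ],
)

```text
time_s: 5.95
ee_pos: [0.5599, 0.0239, 0.0755]
eef_rot: [-3.141, 0.003, -2.897]
force: [8.1, 2.4, -1.3]
grip_width: 0.0007
grip_force: 3.6
```

To row units: 0.4 mm is 0.0005, 0.2 mm is 0.0003.

Emit:
arm_command(
  plan=[
    [[0.0003,0,0,0,0,0,1],[0.0005,0,0,0,0,0,1],[0.0005,0,0,0,0,0,1]],
  ],
)

```text
time_s: 6.25
ee_pos: [0.5595, 0.0238, 0.0756]
eef_rot: [-3.141, 0.003, -2.897]
force: [8.7, 2.2, -1.5]
grip_width: 0.0004
grip_force: 3.6
```

```bash
python3 s.py
```

```text
6.25 box mm [-32.55 -36.14  75.55] F box [ 9.    0.04 -1.48] [-3.14115494  0.00339277 -2.89745679]
```

To row units: 0.4 mm is 0.0005, 0.2 mm is 0.0003.

Emit:
arm_command(
  plan=[
    [[0.0003,0,0,0,0,0,1],[0.0005,0,0,0,0,0,1],[0.0005,0,0,0,0,0,1]],
  ],
)

```text
time_s: 6.55
ee_pos: [0.5591, 0.0237, 0.0756]
eef_rot: [-3.141, 0.003, -2.897]
force: [7.7, 1.6, -0.7]
grip_width: 0.0004
grip_force: 3.7
```

To row units: 0.4 mm is 0.0005, 0.2 mm is 0.0003.

Emit:
arm_command(
  plan=[
    [[0.0003,0,0,0,0,0,1],[0.0005,0,0,0,0,0,1],[0.0005,0,0,0,0,0,1]],
  ],
)

```text
time_s: 6.85
ee_pos: [0.5587, 0.0236, 0.0756]
eef_rot: [-3.141, 0.003, -2.897]
force: [7.9, 1.7, -0.0]
grip_width: 0.0007
grip_force: 3.7
```

```bash
python3 s.py
```

```text
6.85 box mm [-33.31 -36.14  75.6 ] F box [ 8.04 -0.3  -0.02] [-3.14110846  0.00345663 -2.89742889]
```

To row units: 0.4 mm is 0.0005, 0.2 mm is 0.0003.

Emit:
arm_command(
  plan=[
    [[0.0003,0,0,0,0,0,1],[0.0005,0,0,0,0,0,1],[0.0005,0,0,0,0,0,1]],
  ],
)

```text
time_s: 7.15
ee_pos: [0.5584, 0.0235, 0.0756]
eef_rot: [-3.141, 0.003, -2.897]
force: [8.1, 2.6, -0.0]
grip_width: 0.0002
grip_force: 3.7
```

To row units: 0.4 mm is 0.0005, 0.2 mm is 0.0003.

Emit:
arm_command(
  plan=[
    [[0.0003,0,0,0,0,0,1],[0.0005,0,0,0,0,0,1],[0.0005,0,0,0,0,0,1]],
  ],
)

```text
time_s: 7.45
ee_pos: [0.558, 0.0234, 0.0757]
eef_rot: [-3.141, 0.004, -2.897]
force: [8.9, 2.9, -0.9]
grip_width: 0.0004
grip_force: 3.7
```

```bash
python3 s.py
```

```text
7.45 box mm [-34.04 -36.14  75.65] F box [ 9.39  0.69 -0.94] [-3.14109935  0.00365038 -2.89742638]
```

To row units: 0.3 mm is 0.0004, 0.2 mm is 0.0003.

Emit:
arm_command(
  plan=[
    [[0.0003,0,0,0,0,0,1],[0.0004,0,0,0,0,0,1],[0.0004,0,0,0,0,0,1]],
  ],
)

```text
time_s: 7.75
ee_pos: [0.5577, 0.0233, 0.0756]
eef_rot: [-3.141, 0.004, -2.897]
force: [9.2, 2.3, -1.1]
grip_width: 0.0007
grip_force: 3.7
```

To row units: 0.3 mm is 0.0004, 0.2 mm is 0.0003.

Emit:
arm_command(
  plan=[
    [[0.0003,0,0,0,0,0,1],[0.0004,0,0,0,0,0,1],[0.0004,0,0,0,0,0,1]],
  ],
)

```text
time_s: 8.05
ee_pos: [0.5575, 0.0233, 0.0757]
eef_rot: [-3.141, 0.004, -2.897]
force: [8.9, 2.7, -0.4]
grip_width: 0.0004
grip_force: 3.8
```

```bash
python3 s.py
```

```text
8.05 box mm [-34.59 -36.13  75.66] F box [ 9.32  0.5  -0.42] [-3.14108017  0.00375517 -2.89740326]
```

To row units: 0.4 mm is 0.0005, 0.2 mm is 0.0003.

Emit:
arm_command(
  plan=[
    [[0.0003,0,0,0,0,0,1],[0.0005,0,0,0,0,0,1],[0.0005,0,0,0,0,0,1]],
  ],
)

```text
time_s: 8.35
ee_pos: [0.5571, 0.0231, 0.0756]
eef_rot: [-3.141, 0.004, -2.897]
force: [9.5, 3.5, -1.0]
grip_width: 0.0006
grip_force: 3.8
```

To row units: 0.3 mm is 0.0004, 0.2 mm is 0.0003.

Emit:
arm_command(
  plan=[
    [[0.0003,0,0,0,0,0,1],[0.0004,0,0,0,0,0,1],[0.0004,0,0,0,0,0,1]],
  ],
)

```text
time_s: 8.65
ee_pos: [0.5567, 0.0231, 0.0756]
eef_rot: [-3.141, 0.004, -2.897]
force: [8.4, 2.0, -0.9]
grip_width: 0.0004
grip_force: 3.6
```

To row units: 0.3 mm is 0.0004, 0.2 mm is 0.0003.

Emit:
arm_command(
  plan=[
    [[0.0003,0,0,0,0,0,1],[0.0004,0,0,0,0,0,1],[0.0004,0,0,0,0,0,1]],
  ],
)

```text
time_s: 8.95
ee_pos: [0.5565, 0.023, 0.0757]
eef_rot: [-3.141, 0.004, -2.897]
force: [8.5, 2.3, -0.2]
grip_width: 0.0007
grip_force: 3.6
```

```bash
python3 s.py
```

```text
8.95 box mm [-35.66 -36.16  75.67] F box [ 8.84  0.17 -0.17] [-3.14107261  0.0036043  -2.89745508]
```

To row units: 0.3 mm is 0.0004, 0.2 mm is 0.0003.

Emit:
arm_command(
  plan=[
    [[0.0003,0,0,0,0,0,1],[0.0004,0,0,0,0,0,1],[0.0004,0,0,0,0,0,1]],
  ],
)

```text
time_s: 9.25
ee_pos: [0.5562, 0.0229, 0.0757]
eef_rot: [-3.141, 0.004, -2.897]
force: [8.9, 3.1, -0.9]
grip_width: 0.0006
grip_force: 3.7
```

```bash
python3 s.py
```

```text
9.25 box mm [-35.89 -36.18  75.72] F box [ 9.39  0.84 -0.93] [-3.14104977  0.00378264 -2.89742481]
```

Emit:
arm_command(
  plan=[
    [[0.0003,0,0,0,0,0,1],[0.0004,0,0,0,0,0,1],[0.0004,0,0,0,0,0,1]],
  ],
)

```text
time_s: 9.55
ee_pos: [0.5561, 0.0229, 0.0757]
eef_rot: [-3.141, 0.004, -2.897]
force: [10.3, 3.6, -0.5]
grip_width: 0.0003
grip_force: 3.9
```

```bash
python3 s.py
```

```text
9.55 box mm [-36.08 -36.15  75.74] F box [10.86  0.99 -0.5 ] [-3.14098259  0.00409331 -2.8973503 ]
```

The force is climbing steeply (11 N) and motion is stalling, which means the hard stop. I'll back off and look.

Emit:
arm_command(
  plan=[
    [[-0.0027,0,0,0,0,0,1],[-0.0067,0,0,0,0,0,1],[-0.0107,0,0,0,0,0,1],[-0.0187,0,0,0,0,0,1],[-0.024,0,0,0,0,0,1],[-0.024,0,-0.04,0,0,0,1],[-0.024,0,-0.0667,0,0,0,1]],
  ],
)

```text
time_s: 10.25
ee_pos: [0.5725, 0.0271, 0.1259]
eef_rot: [3.142, -0.0, -2.897]
force: [-0.3, -0.5, 0.0]
grip_width: 0.0003
grip_force: 0.0
```

```bash
python3 s.py b
```

```text
10.25 box mm [-19.14 -36.07 125.93] F box [-0.46 -0.41  0.01] [ 3.14157857e+00 -2.46801763e-04 -2.89732238e+00]
```

View pics/b.png

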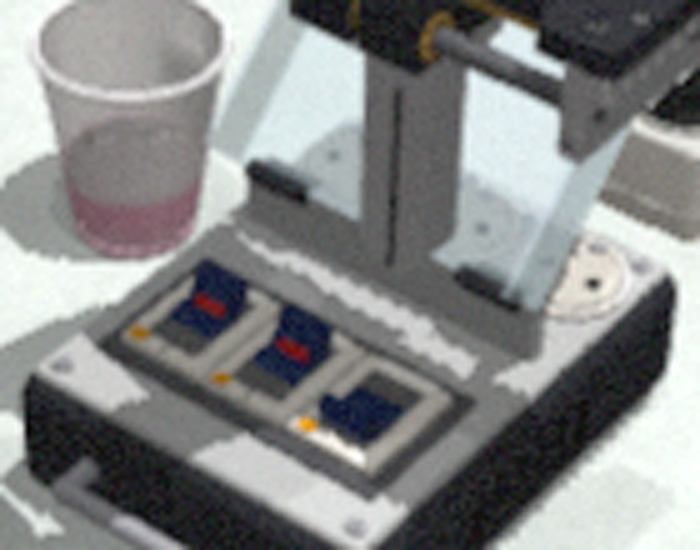

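The lever now leans forward at (360,415) and stays there: caught at OFF. I'll go over to its front side and flip it to ON.

To row units: 52 mm is 0.0693, 40 mm is 0.0533.

Emit:
arm_command(
  plan=[
    [[0.0333,0,0,0,0,0,1],[0.0693,0,0,0,0,0,1],[0.0693,0,0,0,0,0,1],[0.0693,0,0.0333,0,0,0,1],[0.0693,0,0.0533,0,0,0,1],[0.0693,0,0.0693,0,0,0,1],[0.0693,0,0.0693,0,0,0,1]],
  ],
)

```text
time_s: 11.0
ee_pos: [0.5214, 0.0145, 0.0715]
eef_rot: [3.141, -0.002, -2.897]
force: [0.2, -0.2, -0.7]
grip_width: 0.0006
grip_force: 0.0
```

To row units: -12 mm is -0.016, -11 mm is -0.0147.

Emit:
arm_command(
  plan=[
    [[-0.004,0,0,0,0,0,1],[-0.008,0,0,0,0,0,1],[-0.0107,0,0,0,0,0,1],[-0.0133,0,0,0,0,0,1],[-0.0147,0,0,0,0,0,1],[-0.016,0,0,0,0,0,1]],
  ],
)

```text
time_s: 11.6
ee_pos: [0.5329, 0.0172, 0.0731]
eef_rot: [3.142, -0.002, -2.897]
force: [-7.8, -1.8, 7.3]
grip_width: 0.0003
grip_force: 4.1
```

```bash
python3 s.py
```

```text
11.6 box mm [-59.96 -36.08  73.15] F box [-8.03  0.17  7.31] [ 3.14153590e+00 -1.59444472e-03 -2.89731037e+00]
```

Friction at the tip is loading the finger upwards. I'll follow the tip's arc, rising while pushing, to keep the force low.

To row units: -1.6 mm is -0.0021, -1.2 mm is -0.0016.

Emit:
arm_command(
  plan=[
    [[0,0,-0.0009,0,0,0,1],[-0.0004,0,-0.0016,0,0,0,1],[-0.0008,0,-0.0021,0,0,0,1]],
  ],
)

```text
time_s: 11.9
ee_pos: [0.5339, 0.0175, 0.0746]
eef_rot: [3.142, -0.0, -2.897]
force: [-1.9, -0.6, -1.2]
grip_width: 0.0007
grip_force: 1.0
```

```bash
python3 s.py
```

```text
11.9 box mm [-58.91 -36.05  74.55] F box [-2.01 -0.13 -1.24] [ 3.14157845e+00 -2.75248357e-04 -2.89741154e+00]
```

To row units: -4 mm is -0.0053, -3.3 mm is -0.0044.

Emit:
arm_command(
  plan=[
    [[-0.0013,0,-0.0012,0,0,0,1],[-0.0027,0,-0.0024,0,0,0,1],[-0.004,0,-0.0035,0,0,0,1],[-0.0053,0,-0.0044,0,0,0,1]],
  ],
)

```text
time_s: 12.3
ee_pos: [0.538, 0.0185, 0.078]
eef_rot: [-3.142, 0.0, -2.897]
force: [-1.1, -0.6, -0.6]
grip_width: -0.0001
grip_force: 0.5
```

```bash
python3 s.py
```

```text
12.3 box mm [-54.64 -36.05  77.95] F box [-1.23 -0.29 -0.58] [-3.14156539e+00  2.38763614e-04 -2.89736370e+00]
```

To row units: -6 mm is -0.008, -4.5 mm is -0.006.

Emit:
arm_command(
  plan=[
    [[-0.002,0,-0.0009,0,0,0,1],[-0.004,0,-0.0016,0,0,0,1],[-0.006,0,-0.002,0,0,0,1],[-0.008,0,-0.0023,0,0,0,1]],
  ],
)

```text
time_s: 12.7
ee_pos: [0.5439, 0.0199, 0.0797]
eef_rot: [-3.142, 0.0, -2.897]
force: [-0.2, -0.5, -1.1]
grip_width: 0.0007
grip_force: 0.0
```

```bash
python3 s.py
```

```text
12.7 box mm [-48.55 -36.08  79.69] F box [-0.3  -0.4  -1.13] [-3.14151700e+00  4.33305454e-04 -2.89743447e+00]
```

To row units: -70 mm is -0.0933, -40 mm is -0.0533.

Emit:
arm_command(
  plan=[
    [[-0.0027,0,0,0,0,0,1],[-0.0053,0,0,0,0,0,1],[-0.0067,0,0,0,0,0,1],[0,0,0,0,0,0,1],[0.0133,0,-0.0067,0,0,0,1],[0.0267,0,-0.0533,0,0,0,1],[0.0533,0,-0.0933,0,0,0,1],[0.0533,0,-0.0933,0,0,0,1]],
  ],
)

```text
time_s: 13.5
ee_pos: [0.5045, 0.0097, 0.1536]
eef_rot: [-3.14, 0.005, -2.898]
force: [-0.1, 0.3, 0.6]
grip_width: 0.0001
grip_force: 0.0
```

```bash
python3 s.py c
```

```text
13.5 box mm [-89.33 -36.45 153.58] F box [-0.04  0.37  0.55] [-3.13981627  0.00534606 -2.89769597]
```

View pics/c.png

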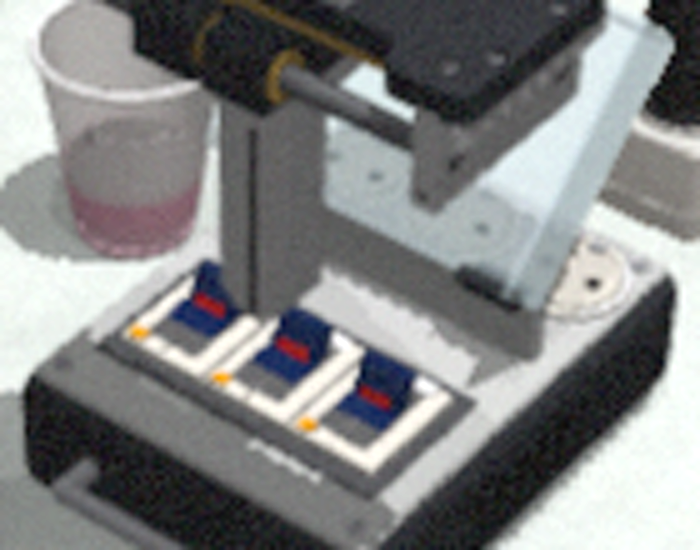

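All three levers are ON: the reset one stands like its neighbours at (375,390). Now I'll go over and behind the open cover.

To row units: -200 mm is -0.2667, -150 mm is -0.2.

Emit:
arm_command(
  plan=[
    [[0,0,-0.06,0,0,0,1],[0,0,-0.0867,0,0,0,1],[-0.0667,0.0133,-0.0867,0,0,0,1],[-0.1333,0.0267,-0.0867,0,0,0,1],[-0.2,0.04,-0.0867,0,0,0,1],[-0.2667,0.048,-0.0867,0,0,0,1],[-0.2667,0.048,-0.0867,0,0,0,1],[-0.2667,0.048,-0.0867,0,0,0,1],[-0.2667,0.048,-0.0867,0,0,0,1]],
  ],
)

```text
time_s: 14.45
ee_pos: [0.6894, 0.0931, 0.2143]
eef_rot: [3.141, -0.001, -2.898]
force: [-0.1, -0.0, -0.4]
grip_width: -0.0
grip_force: 0.0
```

```bash
python3 s.py
```

```text
14.45 box mm [110.27  -0.34 214.34] F box [-0.14  0.   -0.4 ] [ 3.14149536e+00 -7.47249488e-04 -2.89763507e+00]
```

To row units: 78 mm is 0.104, 65 mm is 0.0867.

Emit:
arm_command(
  plan=[
    [[0,0,0.04,0,0,0,1],[0,0,0.0667,0,0,0,1],[0,0,0.0867,0,0,0,1],[0,0,0.104,0,0,0,1],[0,0,0.104,0,0,0,1]],
  ],
)

```text
time_s: 14.95
ee_pos: [0.6894, 0.0932, 0.1355]
eef_rot: [3.141, -0.002, -2.898]
force: [-0.5, 0.6, -0.6]
grip_width: 0.0004
grip_force: 0.0
```

To row units: 78 mm is 0.104, 40 mm is 0.0533.

Emit:
arm_command(
  plan=[
    [[0.0067,0,0.104,0,0,0,1],[0.0133,0,0,0,0,0,1],[0.02,0,0,0,0,0,1],[0.0267,0,0,0,0,0,1],[0.0333,0,0,0,0,0,1],[0.04,0,0,0,0,0,1],[0.0467,0,0,0,0,0,1],[0.0533,0,0,0,0,0,1]],
  ],
)

```text
time_s: 15.75
ee_pos: [0.6508, 0.0837, 0.1364]
eef_rot: [3.142, -0.0, -2.897]
force: [0.3, -0.3, 0.8]
grip_width: 0.0006
grip_force: 0.1
```

```bash
python3 s.py
```

```text
15.75 box mm [ 7.0630e+01 -7.0000e-02  1.3645e+02] F box [ 0.28 -0.33  0.82] [ 3.14153749e+00 -3.15686187e-04 -2.89738153e+00]
```

To row units: 65 mm is 0.0867, 60 mm is 0.08.

Emit:
arm_command(
  plan=[
    [[0.008,0,0,0,0,0,1],[0.016,0,0,0,0,0,1],[0.024,0,0,0,0,0,1],[0.032,0,0,0,0,0,1],[0.04,0,0,0,0,0,1],[0.048,0,0,0,0,0,1],[0.056,0,0,0,0,0,1],[0.064,0,0,0,0,0,1],[0.072,0,0,0,0,0,1],[0.08,0,0,0,0,0,1],[0.0867,0,0,0,0,0,1]],
  ],
)

```text
time_s: 16.85
ee_pos: [0.5878, 0.068, 0.1366]
eef_rot: [3.142, -0.0, -2.897]
force: [1.7, 0.5, -0.6]
grip_width: 0.0004
grip_force: 0.0
```

```bash
python3 s.py d
```

```text
16.85 box mm [ 5.6600e+00 -8.0000e-02  1.3659e+02] F box [ 1.81  0.1  -0.55] [ 3.14158490e+00 -1.93749694e-05 -2.89739720e+00]
```

View pics/d.png

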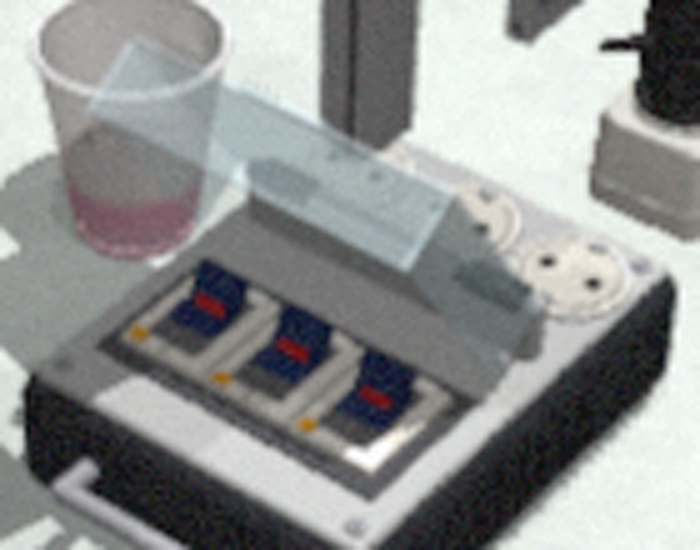

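The cover is past upright (its edge crosses from (130,45) to (450,190)) and is sinking. I'll move up, back and clear, then wait.

To row units: -120 mm is -0.16, -80 mm is -0.1067.

Emit:
arm_command(
  plan=[
    [[-0.0133,0,-0.0133,0,0,0,1],[-0.0267,0,-0.0533,0,0,0,1],[-0.0267,0,-0.1067,0,0,0,1],[-0.0267,0,-0.16,0,0,0,1],[-0.0267,0,-0.16,0,0,0,1],[-0.0267,0,-0.16,0,0,0,1],[-0.0267,0,-0.16,0,0,0,1],[-0.0267,0,-0.16,0,0,0,1],[-0.0267,0,-0.16,0,0,0,1],[-0.0267,0,-0.16,0,0,0,1],[-0.0267,0,-0.16,0,0,0,1],[-0.0267,0,-0.16,0,0,0,1]],
  ],
)

```text
time_s: 18.1
ee_pos: [0.6077, 0.073, 0.2565]
eef_rot: [3.142, -0.0, -2.897]
force: [-0.2, -0.5, 1.0]
grip_width: 0.0003
grip_force: 0.0
```

Emit:
arm_command(
  plan=[
    [[0,0,0,0,0,0,1],[0,0,0,0,0,0,1],[0,0,0,0,0,0,1],[0,0,0,0,0,0,1],[0,0,0,0,0,0,1],[0,0,0,0,0,0,1],[0,0,0,0,0,0,1],[0,0,0,0,0,0,1],[0,0,0,0,0,0,1],[0,0,0,0,0,0,1],[0,0,0,0,0,0,1],[0,0,0,0,0,0,1]],
  ],
)

```text
time_s: 19.3
ee_pos: [0.6077, 0.073, 0.2566]
eef_rot: [3.142, -0.0, -2.897]
force: [0.2, 0.4, 1.1]
grip_width: 0.0005
grip_force: 0.0
```

```bash
python3 s.py e; python3 - <<'E'
from h import *
p,d=cams.camera("side");B=box(world("side",d))*1000
for x in (-75,-60,-40,-20,0):
    m=(abs(B[...,0]-x)<8)&(abs(B[...,1])<55)&(d>0)&(B[...,2]<130);print(x,m.sum(),np.percentile(B[m][:,2],[10,50,90]).round(1) if m.any() else "")
E
```

```text
19.3 box mm [ 2.6170e+01 -7.0000e-02  2.5657e+02] F box [0.31 0.35 1.07] [ 3.14158518e+00 -9.42755362e-06 -2.89738984e+00]
-75 1260 [57.9 79.1 92.8]
-60 444 [90.3 91.9 93.5]
-40 425 [90.5 91.9 93.5]
-20 426 [90.4 91.9 93.4]
0 401 [90.5 91.9 93.5]
```

View pics/e.png

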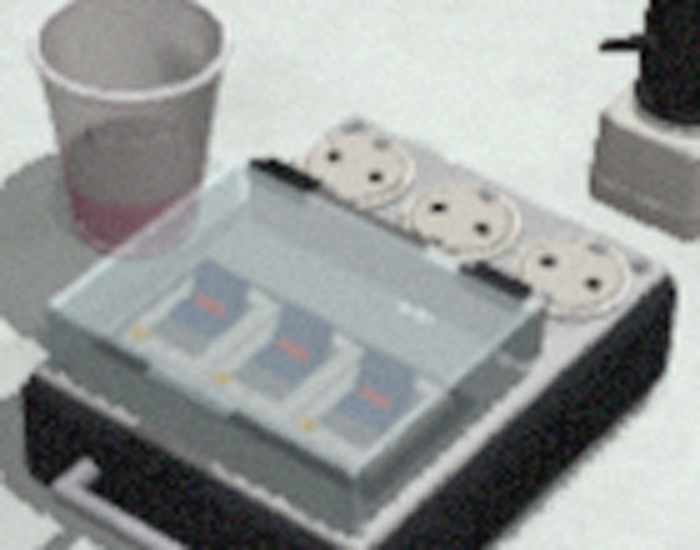

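The cover lies flat and shut, at a uniform height of 92 mm. All three levers behind it are ON at (220,305), (305,350) and (385,395), and the robot is clear.

```bash
python3 -c "
from station import ctrl
print(ctrl.hand_in())"
```

```text
the job is handed in; nothing more can be done
None
```

I pressed the tripped right-hand breaker home to OFF until it stayed there, flipped it to ON and shut the cover. The neighbours were still ON in the last picture. I handed the job in at about 19 s; no verdict came back.

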